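Take the bore of a bronze bushing with a telescoping gauge

ROBOT

A 6-joint arm with a two-finger parallel gripper is mounted at the origin on the work surface. World frame = base frame: x ahead of the robot, y to its left, z up, the work surface at z = 0. Lengths are in m, angles in rad, forces in N, time in s.
With the tool pointing down it reaches from about 0.35 to 0.975 m from the base axis. Payload 4.9 kg.
Tool frame: the origin (TCP) lies midway between the tips of the shut fingers; the grasp point (between the pads) lies ctrl.grip_depth behind it (ctrl.grip_depth is the distance from the TCP to the grasp point, in m); z points along the fingers, y is the line along which they close (so a half turn about z gives the same grasp; the last joint's range is limited). The gripper opens to 85 mm and grips with 20 to 120 N. Pads are 22 mm wide; open, the fingers measure 114 mm over their backs; the gripper's body (76 mm by 85 mm) begins 54 mm behind the grasp point. The pads swing forward as they close: fully open they stand 13 mm farther back than shut.
Start: joints at [1.071, 0.053, 1.613, -0, 1.476, -0.119], TCP at [0.232, 0.58, 0.231] pointing down, gripper open.
Joint ranges: [-3.01, 3.01], [-1.01, 2.22], [0.06, 2.58], [-1.02, 4.17], [0.09, 2.62], [-3.14, 3.14]. Speed limits (rad/s): [2.57, 2.57, 3.14, 3.14, 3.14, 3.14].

INTERFACE

Orientations are given as a rotation vector (axis times angle).
In Python, from station import ctrl, get_image, camera_model gives the robot as it stands. The module is installed in compiled form; this text tells all that it offers.
- The arm moves only by the shell command python3 -m crank 'ROWS' [FORCE]. ROWS is JSON, a list of rows, each a list of 7 numbers: the shift along the tool's x, y, z in mm, then the turn, a rotation vector about the tool's x, y, z in rad, then the opening, from -1 (shut) to 1 (fully open). A call has exactly 10 rows; each row shifts and turns the commanded pose from where the row before left it, along the tool's axes as they then stand; what a row does not reach is not made up. A row lasts 1/12 s, in which the tool goes at most 41.7 mm and 7.16 degrees, less where a joint would pass 70% of its speed; a pose out of reach is approached as far as the arm can. A call with a gripper value outside its range is refused whole. The fingers move at their own pace and stop on an object; FORCE is the grip in N (left out, the last holds). Time passes only in rows, so rows that do not move let the fingers close, or fill a call up. It gives the time, the measured TCP pose, the force, the opening and the grip force at its end, in the units of the state.
- ctrl.get_obs(): the state, without advancing time (a new reading comes with each control period).
- get_image(name): name is "scene" or "side" or "wrist"; returns the picture (384x512x3 uint8, red, green, blue); there is no depth.
- camera_model(name): a dict with "vertical_fov" (degrees; the focal length in pixels is half the picture's height over the tangent of half this angle, whatever the lens; pixels are square), "cx", "cy" (the principal point, pixels), "R" (3x3) and "t" (3): a world point X has camera coordinates R X + t; the wrist camera has in their place "hand_eye" (4x4, takes a point from camera to tool coordinates, whose origin is the TCP and whose axes are the flange's). Camera axes: x right, y down, z forward; pixel columns grow to the right and rows downward; lengths in m; the calibration is good to about 2 mm. A picture is of the moment at which its call begins: read the wrist's pose just before it. camera_model takes no time and is no camera call.
- ctrl.finish_job(): hands the job in; it is judged then, once.
The state is a dict: "t": time; "q": joint angles; "dq": joint speeds; "effort": joint torques, N m; "tool_pos": TCP position; "tool_rot": TCP orientation; "contact_force": force on the tool from outside, world axes, zero at the start; "wrist_torque": the same for the moment, N m; "opening": finger opening in m; "grip_force": force on a finger pad.
Only numpy, scipy, OpenCV 4.12 (cv2) and the standard library are available. Lean on these libraries where they do the work, as an engineer would, in place of code of your own. Each camera call takes 0.05 s, during which the arm holds its last target. There are 200 camera calls.

TASK

Take the bore of the bronze bushing in the vice with the telescoping gauge: carry the gauge from its rack slot, lower it into the bore until its collar sits flat on the bushing, slacken its brass lock knob there so that the plungers spring out to the wall, and tighten the knob again while the gauge is still seated. Then draw it out and stand it back upright in its rack slot, still locked at the bore's size, and let go. Keep the collar pressed on the bushing while you turn the knob, or the whole gauge turns with it, but gently, as the bronze marks easily, and leave everything else where it is.

Things in the scene. Friction and masses are not known exactly. Their poses are not given: they have to be found in the camera images.
- gauge_knob (a point): centre of the lock knob of the telescoping bore gauge, an upright steel T, about 0.2 kg, loose, standing in the rack slot. The knob is a knurled brass cylinder 18 mm across, 21 mm high, on top of a 12 to 14 mm stem: hold the gauge by it, firmly (40 N), as it can swing. The frame is the gauge's, not the knob's: z up along the stem, x along the plungers.
- gauge_seat (a point): centre of the underside of the gauge's depth collar, an aluminium disc 58 mm across, 7 mm thick, with a 26 mm hub above it, 63.5 mm below gauge_knob on the axis; same frame. The T-head hangs below: a 13 mm thick crossbar along x, its centre line 33 mm and lowest point 39.5 mm below this point, 37 to 38 mm wide over its rounded 10 mm plungers when retracted.
- tip_a (a point): outer end of the gauge's plunger on its +x side. The distance tip_a to tip_b is the gauge's width: about 37 mm retracted, 46 mm fully out. Springs push both plungers out equally (about 4 N each), so the gauge centres itself along them; while the lock is tight they stay put.
- tip_b (a point): outer end of the gauge's plunger on its -x side. The lock closes with the plungers right in, or out at about this bore's size (41 to 43 mm); in between it comes up against a stop before it is tight.
- lock_knob (a joint): angle of the lock knob on the gauge, 0 (slack) to 1.4 rad (stop), growing clockwise seen from above (tightening). Starts at 1.0 to 1.3. Above 0.9 the plungers are held; below about 0.55 they spring out in half a second. Takes about 0.1 N m, stays where left. The gauge's weight alone does not stop it from turning along with the knob: 10 to 14 N of push on the bushing does.
- bush_mouth (a point): centre of the upper rim of the bronze bushing clamped upright in the vice: outside diameter 60 mm, bore 42 mm straight through, 50 mm long, rim flat, 14 to 30 mm above the jaws (whose top is 100 mm over the bench). z up along the bore. The bronze is soft: a push of more than about 20 N marks the rim.
- rack_slot (a point): centre, at the board's upper face, of the wooden rack's slot for the gauge: 52 mm long along this frame's x, 22 mm wide along y, through the 14 mm board, upper face 85 mm above the bench. The gauge hangs in it by its collar, plungers along x. Two files stand in the same board, 90 and 128 mm away along +y, handles 68 mm high above it.
- vise: small green bench vice, fixed; origin at the centre of its round foot, under the bushing; its jaws close along its x, it reaches 105 mm to -x and 141 mm to +x and 50 mm to each side.
There are look-alikes about, which are no part of the job. What is meant by the part that bears gauge_knob is not turquoise, and is the larger of those in its own colour. There is more than one size of the part that bears rack_slot; the job needs the larger.

How it is judged:
By the outcome, as a careful person would: the job done as asked, in the order asked, and still so for the second after the job is handed in, with the robot touching nothing.
It also fails if it takes over 72 s, if anything falls off the work surface, if the arm or the gripper's body presses on something with over 40 N, if the wrist force passes 120 N, or if a joint passes its speed limit or range.

## Working session

There is one attempt and no reset: what is moved stays moved. The work goes in short steps, Python scripts to look and compute and a shell command to move; the robot and the scene stay as the last step left them, time stands still between calls to the robot, and variables do not carry over. Pictures are saved under pics/ and viewed, at most 10 in all, crops included, and the job is handed in when it is done.

```bash
mkdir -p pics; cat > h.py <<'E'
import numpy as np, cv2
from station import ctrl, get_image, camera_model
from scipy.spatial.transform import Rotation as Ro
def cam(name, obs=None):
    m=camera_model(name); f=192/np.tan(np.radians(m["vertical_fov"])/2)
    if name=="wrist":
        T=np.array(m["hand_eye"]); o=obs or ctrl.get_obs()
        Rt=Ro.from_rotvec(o["tool_rot"]).as_matrix()
        Rw=Rt@T[:3,:3]; c=Rt@T[:3,3]+np.array(o["tool_pos"])
        R=Rw.T; t=-R@c
    else: R=np.array(m["R"]); t=np.array(m["t"])
    return f,m["cx"],m["cy"],R,t
def proj(c,X):
    f,cx,cy,R,t=c; p=R@np.array(X)+t; return np.array([cx+f*p[0]/p[2],cy+f*p[1]/p[2]])
def ray(c,u,v):
    f,cx,cy,R,t=c; d=R.T@np.array([(u-cx)/f,(v-cy)/f,1]); return -R.T@t,d/np.linalg.norm(d)
def onz(c,u,v,z):
    o,d=ray(c,u,v); return o+d*(z-o[2])/d[2]
def two(c1,p1,c2,p2):
    o1,d1=ray(c1,*p1);o2,d2=ray(c2,*p2)
    A=np.stack([d1,-d2],1); s=np.linalg.lstsq(A,o2-o1,rcond=None)[0]
    a,b=o1+s[0]*d1,o2+s[1]*d2; return (a+b)/2,np.linalg.norm(a-b)
def save(im,n): cv2.imwrite("pics/"+n,im[:,:,::-1])
E
python3 - <<'E'
from h import *
o=ctrl.get_obs();print(o,ctrl.grip_depth)
for n in("scene","side","wrist"):
    im=get_image(n);save(im,n+"0.png")
    c=cam(n,o);print(n,c[0],-c[3].T@c[4],c[3][2], camera_model(n).keys())
E
```

```text
{'t': 0.0, 'q': array([ 1.07102270e+00,  5.33698502e-02,  1.61431993e+00, -3.46460455e-05,
        1.47600432e+00, -1.19008986e-01]), 'dq': array([ 0.00051912,  0.00055101, -0.00013316, -0.000628  ,  0.00030557,
       -0.00018078]), 'effort': array([-8.07950391e-05, -3.93716419e+01, -3.70161545e+01, -1.86909128e-04,
        7.35191221e-03,  3.91438263e-06]), 'tool_pos': array([0.2319756 , 0.57966965, 0.23003948]), 'tool_rot': array([-0.59437688, -3.08423362,  0.0031601 ]), 'contact_force': array([ 0.09577134,  0.03035074, -0.02004727]), 'wrist_torque': array([0.04904677, 0.02128205, 0.04706659]), 'grip_force': 0.0, 'opening': 0.08554658808016304} 0.0187
scene 473.1766712106613 [ 1.14427127 -0.23741446  0.56319649] [-0.83390968  0.15982264 -0.52825313] dict_keys(['vertical_fov', 'cx', 'cy', 'R', 't'])
side 478.59913955843274 [ 0.06558184 -0.69769558  0.60934785] [ 0.40160553  0.71851347 -0.56784803] dict_keys(['vertical_fov', 'cx', 'cy', 'R', 't'])
wrist 287.308410318465 [0.15781874 0.61017875 0.3722657 ] [ 0.2915402  -0.11809661 -0.94924049] dict_keys(['vertical_fov', 'cx', 'cy', 'hand_eye'])
```

View pics/scene0.png

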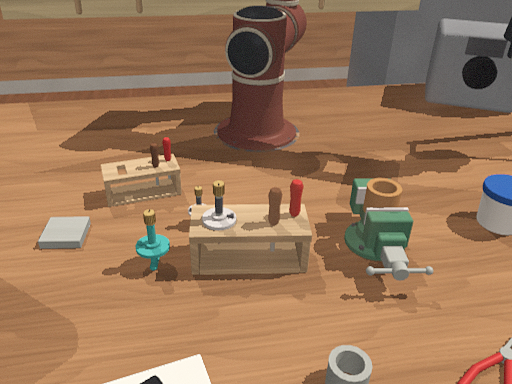

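View pics/side0.png

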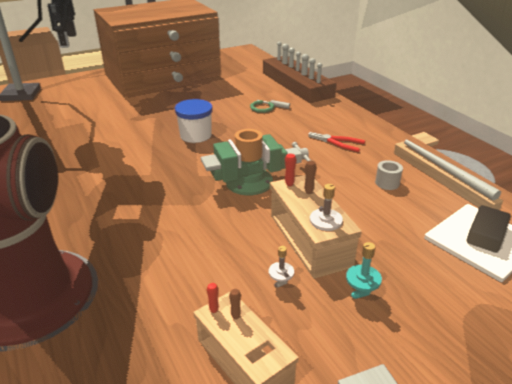

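Candidates for the gauge are:
- The white-collared gauge in the large rack: scene (218,200), side (328,205).
- The turquoise gauge: scene (151,230), side (366,270).
- The small gauge standing on the bench: scene (198,195), side (282,265).

For the rack, the large one is at scene (250,235) and the small one at scene (140,175). I choose the white-collared gauge and the large rack. The bushing is at scene (384,188), side (249,138).

```bash
python3 - <<'E'
from h import *
a=cv2.imread("pics/scene0.png")[170:280,180:320]; b=cv2.imread("pics/side0.png")[120:280,200:400]
a=cv2.resize(a,None,fx=2.85,fy=2.85,interpolation=cv2.INTER_CUBIC); b=cv2.resize(b,None,fx=2,fy=2,interpolation=cv2.INTER_CUBIC)
k=np.zeros((325,800,3),np.uint8); k[:a.shape[0],:a.shape[1]]=a; k[:b.shape[0],400:800]=b[:325]
cv2.imwrite("pics/crop1.png",k)
for n in("scene","side"):
    im=cv2.imread(f"pics/{n}0.png"); hsv=cv2.cvtColor(im,cv2.COLOR_BGR2HSV)
    for nm,lo,hi in(("brass",(17,110,60),(30,255,230)),("white",(0,0,170),(180,40,255)),("bronze",(8,170,80),(16,255,255))):
        m=cv2.inRange(hsv,lo,hi); N,l,s,c=cv2.connectedComponentsWithStats(m)
        print(n,nm,[(s[i].tolist(),c[i].round(1).tolist()) for i in range(1,N) if 25<s[i][4]<1500 and 120<c[i][1]<300])
E
```

```text
scene brass [([213, 180, 11, 17, 147], [218.1, 187.7]), ([195, 186, 7, 10, 56], [197.9, 190.7]), ([143, 209, 12, 16, 143], [148.8, 216.8])]
scene white [([367, 207, 42, 3, 87], [386.9, 208.4]), ([202, 208, 13, 9, 68], [208.5, 212.2]), ([204, 208, 32, 20, 323], [222.0, 219.5]), ([38, 217, 51, 24, 965], [64.2, 228.7]), ([384, 247, 42, 24, 414], [399.4, 258.0]), ([369, 266, 23, 6, 73], [379.5, 268.8])]
scene bronze []
side brass [([363, 245, 12, 14, 94], [367.7, 251.5])]
side white [([310, 133, 20, 5, 35], [319.8, 135.3]), ([229, 140, 11, 16, 55], [234.1, 147.6]), ([406, 141, 92, 54, 487], [459.0, 171.7]), ([286, 143, 21, 12, 86], [296.1, 149.9]), ([439, 150, 55, 32, 441], [469.6, 163.6]), ([202, 155, 18, 12, 153], [210.4, 160.8]), ([379, 162, 23, 11, 80], [390.1, 168.0]), ([310, 210, 23, 18, 207], [318.9, 219.2]), ([331, 211, 11, 13, 95], [336.4, 217.0]), ([269, 263, 17, 17, 153], [275.7, 271.4]), ([285, 264, 9, 12, 67], [289.1, 269.2])]
side bronze []
```

View pics/crop1.png

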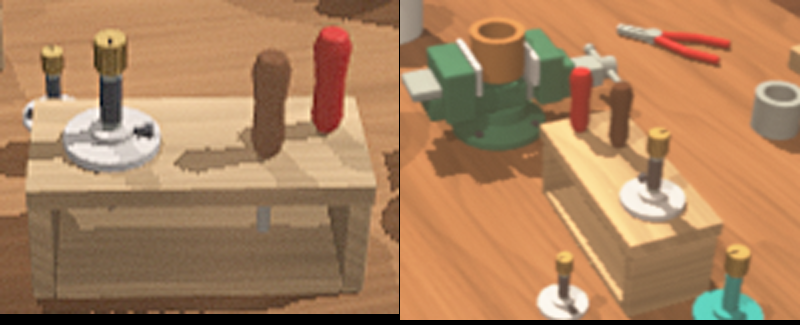

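The crop confirms the choice: a big steel T with a white collar in the large rack, brass knob at scene (218,188) and side (329,191). Bushing rim centre is at about side (249,136) and scene (384,187).

```bash
python3 - <<'E'
from h import *
s,d=cam("scene"),cam("side")
print("knob",two(s,(218.1,188),d,(329,191.5)))
print("collar z.092",onz(s,219,218.4,.092),onz(d,326.5,218.5,.092))
# orange fit
for n,c,roi in(("scene",s,(355,170,60,50)),("side",d,(225,120,45,45))):
    im=cv2.imread(f"pics/{n}0.png");hsv=cv2.cvtColor(im,cv2.COLOR_BGR2HSV)
    x,y,w,h=roi; print(n); 
    for v in range(y,y+h,3): print(v," ".join("%3d/%3d/%3d"%tuple(hsv[v,u]) for u in range(x,x+w,5)))
E
```

```text
knob (array([ 0.50010631, -0.16429015,  0.14764002]), np.float64(0.0017324595895048037))
collar z.092 [ 0.50659895 -0.1639165   0.092     ] [ 0.49825516 -0.16847083  0.092     ]
scene
170  13/143/100  11/131/103  13/146/ 96  13/133/102  12/130/102  12/133/100  12/128/106  13/123/108  13/127/108  13/127/131  13/125/135  14/135/134
173  13/124/ 99  11/136/ 94  13/137/ 93  14/137/ 95  12/131/103  13/123/112  12/121/114  14/127/110  13/139/110  13/133/134  13/131/136  12/120/138
176  12/138/ 96  13/148/ 95  13/130/ 98  14/142/ 95  13/122/ 98  11/145/ 93  14/121/105  13/125/110  15/129/103  14/137/123  13/129/174  13/124/173
179  67/ 73/157  69/ 72/160  66/ 72/156  28/ 72/162  16/129/228  16/129/227  16/130/226  20/101/180  13/124/175  14/124/196  14/119/197  14/120/200
182  68/ 89/120  66/ 72/159  68/ 73/160  15/132/219  14/140/159  14/145/125  14/141/121  15/137/184  15/135/214  14/119/199  13/122/201  15/122/200
185  67/ 80/ 86  68/ 79/155  69/ 87/158  15/133/218  14/138/142  14/138/131  14/139/130  13/136/126  15/136/182  15/131/204  13/127/177  14/128/175
188  63/ 78/ 72  11/ 19/226 
[... 2584 characters left out ...]
/133  13/146/119  22/ 35/192
147  62/ 74/159  61/ 71/155  18/ 30/243  13/148/145  14/149/147  13/149/142  14/147/134  14/145/118  14/ 39/215
150  62/ 75/163  61/ 76/162  20/ 31/230  14/150/143  14/150/146  14/151/142  14/145/132  14/144/117  14/ 43/148
153  62/ 76/164  61/ 75/164  53/ 56/151  14/ 65/195  13/152/146  14/150/141  13/146/133  14/144/117  14/ 46/144
156  62/ 77/166  61/ 73/154  59/ 69/129  14/ 56/142  13/149/145  14/152/141  14/146/131  14/138/116  14/ 43/143
159  51/ 66/101  48/ 67/ 92  48/ 67/ 91  14/ 55/139  14/150/143  14/151/142  13/148/131  31/ 68/ 83  15/ 43/142
162  47/ 70/ 91  48/ 67/ 91  48/ 68/ 90  20/ 40/133  29/ 75/ 85  28/ 75/ 88  54/ 68/108  47/ 69/ 93  20/ 43/119
```

```bash
python3 - <<'E'
from h import *
s,d=cam("scene"),cam("side")
print("bush",two(s,(384.5,187),d,(249,135.7)))
def yaw(a,b): v=b-a; return np.degrees(np.arctan2(v[1],v[0])),np.linalg.norm(v)
print("front edge",yaw(onz(s,190.5,235.8,.085),onz(s,311.6,235.1,.085)))
print("back edge",yaw(onz(s,192,206,.085),onz(s,307.5,205.5,.085)))
g=lambda x,y:(200+(x-400)/2,120+y/2)
print("side near edge",yaw(onz(d,*g(717,222),.085),onz(d,*g(582,125),.085)),"far",yaw(onz(d,*g(634,240),.085),onz(d,*g(543,126),.085)))
for m in("scene","side"): pass
o=ctrl.get_obs(); R=Ro.from_rotvec(o["tool_rot"]).as_matrix(); print(R.round(3))
print(onz(s,218,219,.092))
# vise direction: handle/screw in scene
print("vise",onz(s,376,240,.0),camera_model("wrist")["hand_eye"])
E
```

```text
bush (array([0.50025023, 0.12830791, 0.12061924]), np.float64(0.0030473208347627863))
front edge (np.float64(81.51083506877731), np.float64(0.19627064245622797))
back edge (np.float64(81.58556445479837), np.float64(0.20464209700706273))
side near edge (np.float64(96.43902793421786), np.float64(0.18742173355352684)) far (np.float64(83.68565647953072), np.float64(0.18976396090928963))
[[-0.928  0.372 -0.001]
 [ 0.372  0.928 -0.001]
 [ 0.    -0.002 -1.   ]]
[ 0.50801618 -0.16577844  0.092     ]
vise [0.49665936 0.13541234 0.        ] [[ 5.48047998e-04 -9.49173480e-01 -3.14752925e-01  8.02145158e-02]
 [ 9.99999701e-01  3.48571528e-04  6.90042779e-04  4.68046168e-04]
 [-5.45256398e-04 -3.14753209e-01  9.49173388e-01 -1.42210247e-01]
 [ 0.00000000e+00  0.00000000e+00  0.00000000e+00  1.00000000e+00]]
```

View pics/wrist0.png

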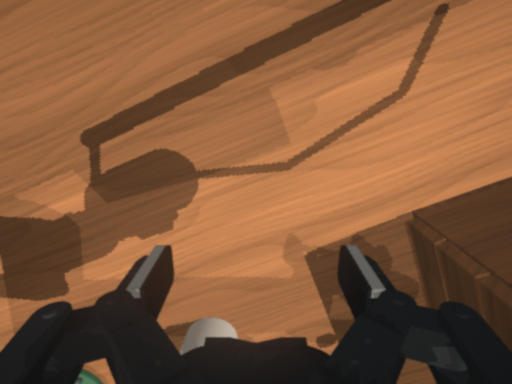

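The wrist view shows only bench and the fingers, nothing needed. I'll go above the bushing first (on the way), look, then go on to the gauge.

```bash
python3 -m crank '[[-32,-24.6,0,0,0,0,1],[-32,-24.6,0,0,0,0,1],[-32,-24.6,0,0,0,0,1],[-32,-24.6,0,0,0,0,1],[-32,-24.6,0,0,0,0,1],[-32,-24.6,0,0,0,0,1],[-32,-24.6,0,0,0,0,1],[-32,-24.6,0,0,0,0,1],[-32,-24.6,0,0,0,0,1],[-32,-24.6,0,0,0,0,1]]' 40
python3 -m crank '[[-32,-24.6,0,0,0,0,1],[-32,-24.6,0,0,0,0,1],[-32,-24.6,0,0,0,0,1],[0,0,0,0,0,0.12,1],[0,0,0,0,0,0.12,1],[0,0,0,0,0,0.12,1],[0,0,0,0,0,0.12,1],[0,0,0,0,0,0.12,1],[0,0,0,0,0,0.12,1],[0,0,0,0,0,0.12,1]]'
cat >> h.py <<'E'
def rel(P,o=None):
    o=o or ctrl.get_obs(); R=Ro.from_rotvec(o["tool_rot"]).as_matrix(); return (R.T@(np.array(P)-o["tool_pos"])*1000).round(1)
def yaws(o=None):
    o=o or ctrl.get_obs(); R=Ro.from_rotvec(o["tool_rot"]).as_matrix(); return np.degrees(np.arctan2(R[1,1],R[0,1])).round(1),R[:,2].round(3)
E
python3 - <<'E'
from h import *
o=ctrl.get_obs(); im=get_image("wrist"); save(im,"w1.png"); print(yaws(o),o["q"].round(3)); c=cam("wrist",o); print(proj(c,(.5003,.1283,.1206)), rel((.5003,.1283,.1206),o))
E
```

```text
t: 0.98
tool_pos: [0.4383, 0.231, 0.2312]
tool_rot: [0.594, 3.085, 0.0]
contact_force: [1.1, 0.2, -0.6]
opening: 0.0853
grip_force: 0.0
t: 1.82
tool_pos: [0.4994, 0.1286, 0.2309]
tool_rot: [-1.808, -2.568, 0.001]
contact_force: [0.8, -0.4, -0.1]
opening: 0.0853
grip_force: 0.0
(np.float64(19.7), array([-0.001, -0.   , -1.   ])) [ 0.108 -0.212  1.863  0.     1.491 -0.236]
[255.19190916 188.16358067] [ -0.6   0.8 110.3]
```

View pics/w1.png

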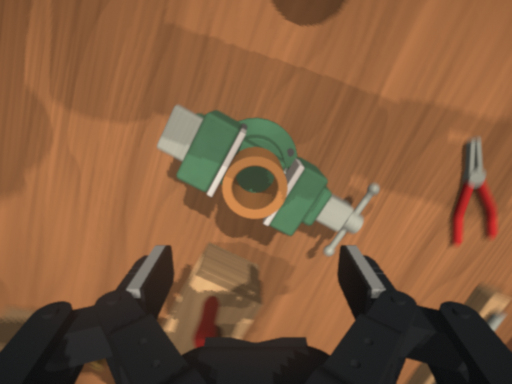

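The bushing shows as an orange ring centred near (254,186), very close to prediction (255,188). Now fit the ring, and rotate/move on to the gauge.

```bash
python3 - <<'E'
from h import *
o=ctrl.get_obs(); c=cam("wrist",o); im=cv2.imread("pics/w1.png"); hsv=cv2.cvtColor(im,cv2.COLOR_BGR2HSV)
roi=hsv[140:230,210:300]; print(roi[45,12:32:2].tolist(), roi[75,40:50:3].tolist(), hsv[250,60])
for vmin in(150,175):
    m=cv2.inRange(hsv,(8,130,vmin),(20,255,255)); m[:140]=0;m[230:]=0;m[:,:210]=0;m[:,300:]=0
    cs,_=cv2.findContours(m,cv2.RETR_CCOMP,cv2.CHAIN_APPROX_NONE)
    for k in cs:
        if len(k)>80: 
            e=cv2.fitEllipse(k); print(vmin,len(k),e,[onz(c,*e[0],z).round(4) for z in(.114,.122,.13)], "dia", [np.linalg.norm(onz(c,e[0][0]-e[1][0]/2,e[0][1],z)-onz(c,e[0][0]+e[1][0]/2,e[0][1],z)).round(4) for z in(.114,.122,.13)])
print(rel((.5,-.165,.25)))
E
```

```text
[[14, 149, 170], [14, 157, 211], [14, 158, 210], [14, 158, 211], [14, 158, 199], [14, 153, 130], [14, 148, 107], [14, 149, 111], [14, 140, 100], [26, 83, 74]] [[14, 160, 210], [14, 160, 210], [14, 160, 209], [14, 160, 210]] [ 12 150 177]
150 179 ((254.1323699951172, 186.99180603027344), (61.856529235839844, 64.25228881835938), 75.26951599121094) [array([0.4997, 0.1271, 0.114 ]), array([0.4988, 0.1295, 0.122 ]), array([0.498 , 0.1319, 0.13  ])] dia [np.float64(0.0585), np.float64(0.0567), np.float64(0.0549)]
150 129 ((254.5311737060547, 186.32447814941406), (44.25277328491211, 47.43840026855469), 92.29744720458984) [array([0.4998, 0.1278, 0.114 ]), array([0.499 , 0.1302, 0.122 ]), array([0.4982, 0.1326, 0.13  ])] dia [np.float64(0.0418), np.float64(0.0405), np.float64(0.0393)]
175 175 ((254.2047119140625, 187.4202423095703), (60.329898834228516, 63.053611755371094), 87.36673736572266) [array([0.4999, 0.1267, 0.114 ]), array([0.499 , 0.1291, 0.122 ]), array([0.4982, 0.1315, 0.13  ])] dia [np.float64(0.0571), np.float64(0.0554), np.float64(0.0536)]
175 134 ((254.63803100585938, 186.20849609375), (45.968475341796875, 49.006263732910156), 88.69454956054688) [array([0.4999, 0.128 , 0.114 ]), array([0.499 , 0.1303, 0.122 ]), array([0.4982, 0.1327, 0.13  ])] dia [np.float64(0.0435), np.float64(0.0421), np.float64(0.0408)]
[-277.   -97.5  -19.1]
```

```bash
python3 -m crank '[[-34.6,-12.2,-2.4,0,0,0,1],[-34.6,-12.2,-2.4,0,0,0,1],[-34.6,-12.2,-2.4,0,0,0,1],[-34.6,-12.2,-2.4,0,0,0,1],[-34.6,-12.2,-2.4,0,0,0,1],[-34.6,-12.2,-2.4,0,0,0,1],[-34.6,-12.2,-2.4,0,0,0,1],[-34.6,-12.2,-2.4,0,0,0,1],[0,0,0,0,0,0.12,1],[0,0,0,0,0,0.12,1]]'
python3 -m crank '[[0,0,0,0,0,0.12,1],[0,0,0,0,0,0.11,1],[0,0,0,0,0,0,1],[0,0,0,0,0,0,1],[0,0,0,0,0,0,1],[0,0,0,0,0,0,1],[0,0,0,0,0,0,1],[0,0,0,0,0,0,1],[0,0,0,0,0,0,1],[0,0,0,0,0,0,1]]'
python3 - <<'E'
from h import *
o=ctrl.get_obs(); im=get_image("wrist"); save(im,"w2.png"); print(yaws(o),o["q"].round(3),o["tool_pos"]); c=cam("wrist",o); print(proj(c,(.5001,-.1643,.148)),proj(c,(.5001,-.1643,.092)))
E
```

```text
t: 2.7
tool_pos: [0.5025, -0.167, 0.2503]
tool_rot: [-2.104, -2.333, 0.0]
contact_force: [-0.0, 0.4, -0.3]
opening: 0.0854
grip_force: 0.0
t: 3.53
tool_pos: [0.5029, -0.1647, 0.2505]
tool_rot: [-2.35, -2.085, 0.0]
contact_force: [-1.1, 0.2, -0.5]
opening: 0.0852
grip_force: 0.0
(np.float64(-6.8), array([-0., -0., -1.])) [-0.457 -0.189  1.811 -0.     1.52  -0.338] [ 0.50286422 -0.16473353  0.25049457]
[251.26536554 190.45876963] [251.92587833 174.20421376]
```

View pics/w2.png

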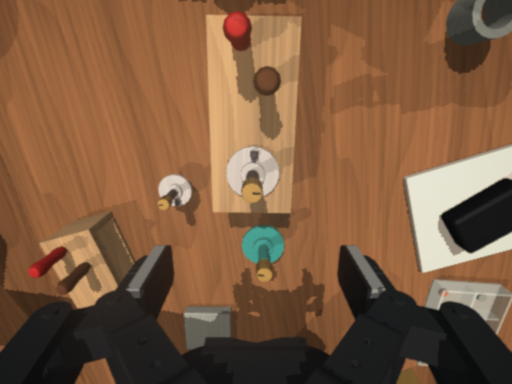

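The knob is at (253,190), the collar at (253,172), and the files are further up along the rack's +y. The turquoise gauge at (263,250) is clear of the fingers, which close left-right.

```bash
python3 - <<'E'
from h import *
o=ctrl.get_obs(); c=cam("wrist",o); im=cv2.imread("pics/w2.png"); hsv=cv2.cvtColor(im,cv2.COLOR_BGR2HSV)
for a,b in(((207,15),(214,212)),((302,15),(291,213))):
    p,q=onz(c,*b,.085),onz(c,*a,.085); v=q-p; print("edge yaw",np.degrees(np.arctan2(v[1],v[0])),np.linalg.norm(v),p,q)
m=cv2.inRange(hsv,(0,0,140),(180,60,255)); m[:140]=0;m[205:]=0;m[:,:222]=0;m[:,285:]=0
k=max(cv2.findContours(m,cv2.RETR_EXTERNAL,cv2.CHAIN_APPROX_NONE)[0],key=len); e=cv2.fitEllipse(cv2.convexHull(k)); print("collar",e,onz(c,*e[0],.092))
x,y,w,h=cv2.boundingRect(k); print(x,y,w,h,onz(c,x+w/2,y+h/2,.092))
m=cv2.inRange(hsv,(15,110,60),(32,255,255)); m[:165]=0;m[210:]=0;m[:,:238]=0;m[:,270:]=0
k=max(cv2.findContours(m,cv2.RETR_EXTERNAL,cv2.CHAIN_APPROX_NONE)[0],key=len); x,y,w,h=cv2.boundingRect(k); print("knob",x,y,w,h,onz(c,x+w/2,y+h/2,.1485),onz(c,x+w/2,y+10,.159))
i=cv2.resize(im[140:220,200:310],None,fx=5,fy=5,interpolation=cv2.INTER_CUBIC); cv2.imwrite("pics/w2c.png",i)
print(camera_model("wrist")["cx"])
E
```

```text
edge yaw 82.47361371841022 0.19970555572619889 [ 0.45067845 -0.20583051  0.085     ] [ 0.47683644 -0.00784549  0.085     ]
edge yaw 82.46524375714577 0.20098914924354683 [ 0.5390153  -0.21768488  0.085     ] [ 0.56537052 -0.01843117  0.085     ]
collar ((252.37237548828125, 171.87318420410156), (51.52313995361328, 52.34531021118164), 101.36199188232422) [ 0.5008743  -0.16180229  0.092     ]
227 146 52 50 [ 0.50166474 -0.16091911  0.092     ]
knob 238 178 32 32 [ 0.50213299 -0.16778458  0.1485    ] [ 0.50325932 -0.15881512  0.159     ]
255.30491935877274
```

View pics/w2c.png

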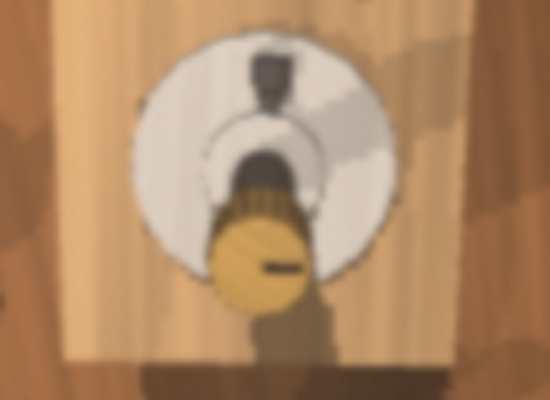

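The crop shows the knob top at about (252.2,193.6) with its index line pointing right, and the collar centre at (252.8,171.6) with a dark mark on the +y side.

```bash
python3 - <<'E'
from h import *
o=ctrl.get_obs(); c=cam("wrist",o)
a=onz(c,252.2,193.6,.159);b=onz(c,252.8,171.6,.092);print(a,b,rel([(a[0]+b[0])/2,(a[1]+b[1])/2,.1485-.0187]))
E
```

```text
[ 0.5011142  -0.16365208  0.159     ] [ 0.50136953 -0.16155548  0.092     ] [  1.9  -1.8 120.7]
```

```bash
python3 -m crank '[[1,-1,20,0,0,0.012,1],[0.5,-0.5,20,0,0,0,1],[0,0,20,0,0,0,1],[0,0,20,0,0,0,1],[0,0,20,0,0,0,1],[0,0,15,0,0,0,1],[0,0,5.7,0,0,0,1],[0,0,0,0,0,0,1],[0,0,0,0,0,0,1],[0,0,0,0,0,0,-0.4]]' 40
python3 -m crank '[[0,0,0,0,0,0,-0.6],[0,0,0,0,0,0,-0.8],[0,0,0,0,0,0,-1],[0,0,0,0,0,0,-1],[0,0,0,0,0,0,-1],[0,0,0,0,0,0,-1],[0,0,0,0,0,0,-1],[0,0,0,0,0,0,-1],[0,0,0,0,0,0,-1],[0,0,0,0,0,0,-1]]' 40
python3 - <<'E'
from h import *
o=ctrl.get_obs(); save(get_image("wrist"),"w3.png"); print(yaws(o),o["contact_force"])
E
```

```text
t: 4.42
tool_pos: [0.5025, -0.1635, 0.1314]
tool_rot: [2.361, 2.069, 0.001]
contact_force: [-0.6, 0.8, -1.0]
opening: 0.0755
grip_force: 0.0
t: 5.25
tool_pos: [0.5015, -0.1631, 0.13]
tool_rot: [2.363, 2.07, -0.0]
contact_force: [-3.1, 1.7, 2.9]
opening: 0.0171
grip_force: 39.2
(np.float64(-7.6), array([-0., -0., -1.])) [-3.13745595  1.72377982  2.89426585]
```

```bash
python3 -m crank '[[0,0,-5,0,0,0,-1],[0,0,-12,0,0,0,-1],[0,0,-20,0,0,0,-1],[0,0,-25,0,0,0,-1],[0,0,-25,0,0,0,-1],[0,0,-25,0,0,0,-1],[0,0,-16,0,0,0,-1],[0,0,-8,0,0,0,-1],[0,0,-4,0,0,0,-1],[0,0,0,0,0,0,-1]]'
python3 -m crank '[[8,-1.1,0,0,0,0,-1],[16,-2.2,0,0,0,0,-1],[25,-3.5,0,0,0,0,-1],[30,-4.2,0,0,0,0,-1],[30,-4.2,0,0,0,0,-1],[30,-4.2,0,0,0,0,-1],[30,-4.2,0,0,0,0,-1],[30,-4.2,0,0,0,0,-1],[30,-4.2,0,0,0,0,-1],[25,-3.5,0,0,0,0,-1]]'
python3 -m crank '[[18,-2.5,0,0,0,0,-1],[10,-1.4,0,0,0,0,-1],[5,-0.7,0,0,0,0,-1],[2,-0.4,0,0,0,0,-1],[0,0,0,0,0,0,-1],[0,0,0,0,0,0,-1],[0,0,0,0,0,0,-1],[0,0,0,0,0,0,-1],[0,0,0,0,0,0,-1],[0,0,0,0,0,0,-1]]'
python3 - <<'E'
from h import *
o=ctrl.get_obs(); print(yaws(o),o["tool_pos"],rel((.4995,.1287,.27)),o["wrist_torque"])
a,b,w=get_image("scene"),get_image("side"),get_image("wrist"); save(a,"s4.png");save(b,"d4.png");save(w,"w4.png")
k=np.zeros((520,800,3),np.uint8)
k[:300,:390]=cv2.resize(a[90:240,310:505],None,fx=2,fy=2)[:300,:390]; k[:300,400:800]=cv2.resize(b[30:180,150:350],None,fx=2,fy=2)
k[300:520,:512]=w[164:384]
save(k,"k4.png")
E
```

```text
t: 6.13
tool_pos: [0.5017, -0.1631, 0.2703]
tool_rot: [2.362, 2.07, 0.001]
contact_force: [0.6, -0.6, -2.1]
opening: 0.0172
grip_force: 39.3
t: 6.97
tool_pos: [0.4983, 0.0958, 0.2677]
tool_rot: [-2.36, -2.07, 0.003]
contact_force: [0.3, -0.5, -2.4]
opening: 0.0169
grip_force: 39.3
t: 7.8
tool_pos: [0.4995, 0.1283, 0.2699]
tool_rot: [2.364, 2.069, 0.0]
contact_force: [0.2, 0.0, -1.9]
opening: 0.0168
grip_force: 39.3
(np.float64(-7.6), array([ 0., -0., -1.])) [0.49953186 0.12830502 0.26987914] [ 0.4 -0.1 -0.1] [-0.04137159  0.00466419  0.01279384]
```

View pics/k4.png

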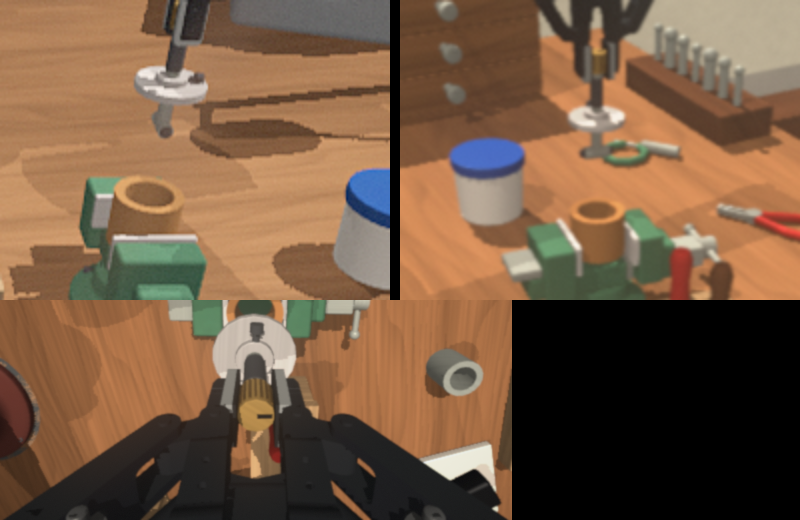

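The gauge hangs from the knob with the T-head visible: scene collar at about (395.5,131.5), wrist collar centre at about (255,219). Next I'll check tilt by comparing with projections for a vertical gauge.

```bash
python3 - <<'E'
from h import *
o=ctrl.get_obs(); P=np.array(o["tool_pos"]); K=P+[0,0,.0187]
gx=np.array([np.cos(np.radians(-7.6)),np.sin(np.radians(-7.6)),0])
for n in("scene","side","wrist"):
    c=cam(n,o); im=cv2.imread({"scene":"pics/s4.png","side":"pics/d4.png","wrist":"pics/w4.png"}[n]); hsv=cv2.cvtColor(im,cv2.COLOR_BGR2HSV)
    print(n,"collar top exp",proj(c,K-[0,0,.0565]).round(1),"bar",proj(c,K-[0,0,.0965]).round(1),"tipa",proj(c,K-[0,0,.0965]+.0187*gx).round(1), "bush",proj(c,(.4995,.1287,.119)).round(1))
    p=proj(c,K-[0,0,.0565]); m=cv2.inRange(hsv,(0,0,150),(180,45,255)); M=np.zeros_like(m); r=50 if n=="wrist" else 28; cv2.circle(M,tuple(int(v) for v in p),r,255,-1); m&=M
    k=max(cv2.findContours(m,cv2.RETR_EXTERNAL,cv2.CHAIN_APPROX_NONE)[0],key=len); print("  collar seen",cv2.boundingRect(k),cv2.fitEllipse(cv2.convexHull(k)))
E
```

```text
scene collar top exp [395.4 129.8] bar [391.1 151.5] tipa [394.6 156.9] bush [383.9 188.2]
  collar seen (378, 123, 36, 19) ((395.77777099609375, 131.45240783691406), (16.586658477783203, 36.55073547363281), 102.5271987915039)
side collar top exp [247.8  86.7] bar [248.  104.8] tipa [256.3 103.4] bush [248.3 135.7]
  collar seen (235, 83, 27, 12) ((247.68167114257812, 88.55763244628906), (11.656198501586914, 26.58518409729004), 89.5926513671875)
wrist collar top exp [254.2 220.3] bar [254.3 200.1] tipa [277.2 200.1] bush [254.5 176.1]
  collar seen (213, 179, 83, 69) ((254.3446044921875, 212.55723571777344), (79.0470199584961, 85.93890380859375), 88.97317504882812)
```

```bash
python3 - <<'E'
from h import *
from scipy.optimize import least_squares
o=ctrl.get_obs(); obs=[]
for n,f,(cx,cy),v in(("scene","s4",(384.5,187),195),("side","d4",(249,136),190)):
    c=cam(n); im=cv2.imread(f"pics/{f}.png"); im=cv2.resize(im,None,fx=4,fy=4,interpolation=cv2.INTER_CUBIC); hsv=cv2.cvtColor(im,cv2.COLOR_BGR2HSV)
    m=cv2.inRange(hsv,(9,100,v),(21,255,255)); M=np.zeros_like(m); cv2.ellipse(M,(int(cx*4),int(cy*4)),((20*4,13*4) if n=="scene" else (17*4,10*4)),0,0,360,255,-1); m&=M
    for k in cv2.findContours(m,cv2.RETR_CCOMP,cv2.CHAIN_APPROX_NONE)[0]:
        if len(k)>60:
            e=cv2.fitEllipse(k); print(n,len(k),((np.array(e[0])+.5)/4-.5).round(2),(np.array(e[1])/4).round(1),np.round(e[2]), [ (x/4) for x in cv2.boundingRect(k)])
    for z in (.116,.119,.122):
        a=np.linspace(0,6.28,60); q=np.array([proj(c,(.4995+.021*np.cos(t),.1287+.021*np.sin(t),z)) for t in a],np.float32); e=cv2.fitEllipse(q); q2=np.array([proj(c,(.4995+.03*np.cos(t),.1287+.03*np.sin(t),z)) for t in a]); print(" exp",z,np.round(e[0],2),np.round(e[1],1),"outer",q2.min(0).round(1),q2.max(0).round(1),"inner",q.min(0).round(1),q.max(0).round(1))
E
```

```text
scene 327 [384.25 186.76] [17.  35.7] 101.0 [367.25, 177.5, 37.0, 19.0]
scene 233 [384.68 186.67] [13.2 25.8] 98.0 [372.25, 180.0, 26.0, 14.0]
 exp 0.116 [383.64 189.82] [12.3 24.8] outer [366.2 180.7] [401.2 199.2] inner [371.4 183.3] [395.9 196.3]
 exp 0.119 [383.92 188.39] [12.3 24.9] outer [366.5 179.3] [401.5 197.8] inner [371.7 181.9] [396.2 194.8]
 exp 0.122 [384.21 186.94] [12.3 24.9] outer [366.7 177.9] [401.8 196.3] inner [371.9 180.5] [396.5 193.4]
side 319 [247.78 133.52] [15.5 32.3] 86.0 [232.0, 126.0, 33.75, 16.0]
side 175 [247.74 134.63] [ 9.6 19.5] 91.0 [238.25, 130.25, 20.0, 9.75]
 exp 0.116 [248.3  137.04] [ 9.  19.2] outer [234.6 130.7] [262.  143.6] inner [238.7 132.5] [257.9 141.5]
 exp 0.119 [248.29 135.82] [ 9.  19.2] outer [234.6 129.5] [262.  142.3] inner [238.7 131.3] [257.9 140.3]
 exp 0.122 [248.28 134.59] [ 9.  19.2] outer [234.5 128.3] [262.  141.1] inner [238.7 130.1] [257.9 139.1]
```

Gauge is vertical and aligned; the bushing centre refines to (0.499,0.129,0.122). Descend to just into the mouth.

```bash
python3 -m crank '[[0.8,-0.6,5,0,0,0,-1],[0,0,12,0,0,0,-1],[0,0,14,0,0,0,-1],[0,0,12,0,0,0,-1],[0,0,8,0,0,0,-1],[0,0,5,0,0,0,-1],[0,0,2,0,0,0,-1],[0,0,0,0,0,0,-1],[0,0,0,0,0,0,-1],[0,0,0,0,0,0,-1]]'
python3 -m crank '[[0,0,2,0,0,0,-1],[0,0,2,0,0,0,-1],[0,0,2,0,0,0,-1],[0,0,2,0,0,0,-1],[0,0,2,0,0,0,-1],[0,0,0,0,0,0,-1],[0,0,0,0,0,0,-1],[0,0,0,0,0,0,-1],[0,0,0,0,0,0,-1],[0,0,0,0,0,0,-1]]'
```

```text
t: 8.78
tool_pos: [0.4995, 0.1297, 0.2127]
tool_rot: [2.362, 2.07, 0.002]
contact_force: [0.0, 0.3, -2.2]
opening: 0.0172
grip_force: 39.2
t: 9.62
tool_pos: [0.499, 0.1296, 0.202]
tool_rot: [2.363, 2.07, 0.0]
contact_force: [-0.6, -0.4, -2.1]
opening: 0.0172
grip_force: 39.3
```

```bash
python3 -m crank '[[0,0,2,0,0,0,-1],[0,0,3,0,0,0,-1],[0,0,3,0,0,0,-1],[0,0,3,0,0,0,-1],[0,0,3,0,0,0,-1],[0,0,3,0,0,0,-1],[0,0,2,0,0,0,-1],[0,0,1,0,0,0,-1],[0,0,0,0,0,0,-1],[0,0,0,0,0,0,-1]]'
python3 - <<'E'
from h import *
o=ctrl.get_obs(); print(o["tool_pos"],o["contact_force"],o["wrist_torque"])
a,b=get_image("scene"),get_image("side"); k=np.zeros((450,800,3),np.uint8)
k[:450,:390]=cv2.resize(a[90:240,320:450],None,fx=3,fy=3); k[:450,400:790]=cv2.resize(b[50:200,185:315],None,fx=3,fy=3); save(k,"k5.png")
E
```

```text
t: 10.45
tool_pos: [0.499, 0.1296, 0.1818]
tool_rot: [2.363, 2.07, 0.0]
contact_force: [-0.6, 0.1, -1.9]
opening: 0.0167
grip_force: 39.3
[0.49899158 0.12960468 0.18183638] [-0.59475201  0.05548617 -1.94898435] [0.00833528 0.00295112 0.00079598]
```

View pics/k5.png

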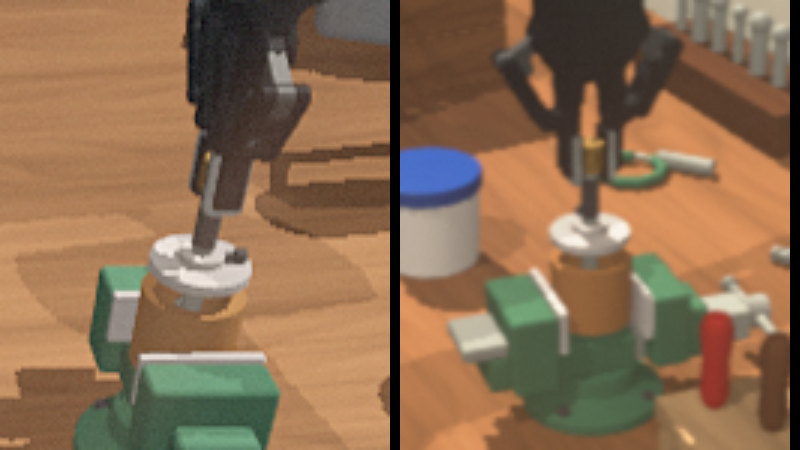

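The T-head is in the bore with the collar still above the rim, and there is no side force. Approach contact gently.

```bash
python3 -m crank '[[0,0,3,0,0,0,-1],[0,0,3,0,0,0,-1],[0,0,2,0,0,0,-1],[0,0,1.5,0,0,0,-1],[0,0,1,0,0,0,-1],[0,0,0.5,0,0,0,-1],[0,0,0.5,0,0,0,-1],[0,0,0,0,0,0,-1],[0,0,0,0,0,0,-1],[0,0,0,0,0,0,-1]]'
python3 -m crank '[[0,0,0.5,0,0,0,-1],[0,0,0,0,0,0,-1],[0,0,0.5,0,0,0,-1],[0,0,0,0,0,0,-1],[0,0,0.5,0,0,0,-1],[0,0,0,0,0,0,-1],[0,0,0,0,0,0,-1],[0,0,0,0,0,0,-1],[0,0,0,0,0,0,-1],[0,0,0,0,0,0,-1]]'
```

```text
t: 11.38
tool_pos: [0.499, 0.1296, 0.1704]
tool_rot: [2.363, 2.07, 0.0]
contact_force: [0.1, 0.3, -2.2]
opening: 0.0169
grip_force: 39.2
t: 12.22
tool_pos: [0.499, 0.1296, 0.1688]
tool_rot: [2.363, 2.07, 0.0]
contact_force: [0.4, -0.9, -2.4]
opening: 0.0169
grip_force: 39.2
```

```bash
python3 -m crank '[[0,0,0.5,0,0,0,-1],[0,0,0,0,0,0,-1],[0,0,0.5,0,0,0,-1],[0,0,0,0,0,0,-1],[0,0,0,0,0,0,-1],[0,0,0,0,0,0,-1],[0,0,0,0,0,0,-1],[0,0,0,0,0,0,-1],[0,0,0,0,0,0,-1],[0,0,0,0,0,0,-1]]'
```

```text
t: 13.05
tool_pos: [0.4991, 0.1296, 0.1681]
tool_rot: [2.363, 2.07, 0.001]
contact_force: [-0.8, -1.2, 2.7]
opening: 0.0174
grip_force: 39.6
```

```bash
python3 -m crank '[[0,0,0.5,0,0,0,-1],[0,0,0,0,0,0,-1],[0,0,0.5,0,0,0,-1],[0,0,0,0,0,0,-1],[0,0,0,0,0,0,-1],[0,0,0,0,0,0,-1],[0,0,0,0,0,0,-1],[0,0,0,0,0,0,-1],[0,0,0,0,0,0,-1],[0,0,0,0,0,0,-1]]'
```

```text
t: 13.88
tool_pos: [0.4993, 0.1297, 0.168]
tool_rot: [2.363, 2.07, 0.001]
contact_force: [-3.5, 0.0, 6.7]
opening: 0.0171
grip_force: 40.2
```

```bash
python3 -m crank '[[0,0,0.4,0,0,0,-1],[0,0,0.4,0,0,0,-1],[0,0,0,0,0,0,-1],[0,0,0,0,0,0,-1],[0,0,0,0,0,0,-1],[0,0,0,0,0,0,-1],[0,0,0,0,0,0,-1],[0,0,0,0,0,0,-1],[0,0,0,0,0,0,-1],[0,0,0,0,0,0,-1]]'
```

```text
t: 14.72
tool_pos: [0.4994, 0.1298, 0.1678]
tool_rot: [2.363, 2.07, 0.002]
contact_force: [-4.5, -0.5, 9.1]
opening: 0.0173
grip_force: 40.5
```

```bash
python3 -m crank '[[0,-0.5,0.2,0,0,0,-1],[0,0,0,0,0,0,-1],[0,0,0,0,0,0,-1],[0,0,0,0,0,-0.03,-1],[0,0,0,0,0,-0.04,-1],[0,0,0,0,0,-0.04,-1],[0,0,0,0,0,-0.04,-1],[0,0,0,0,0,0,-1],[0,0,0,0,0,0,-1],[0,0,0,0,0,0,-1]]'
python3 - <<'E'
from h import *
o=ctrl.get_obs(); print(yaws(o),o["contact_force"],o["wrist_torque"])
w=get_image("wrist"); save(cv2.resize(w[170:290,190:320],None,fx=3,fy=3,interpolation=cv2.INTER_CUBIC),"w6.png")
E
```

```text
t: 15.55
tool_pos: [0.4994, 0.1295, 0.1678]
tool_rot: [2.2, 2.24, 0.002]
contact_force: [-3.0, -1.1, 9.6]
opening: 0.017
grip_force: 40.5
(np.float64(1.0), array([ 0.003, -0.001, -1.   ])) [-2.96851209 -1.14494629  9.55911462] [-0.19685753  0.46728514 -0.02908845]
```

View pics/w6.png

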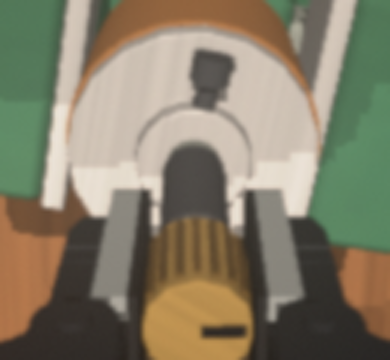

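The collar's mark has rotated relative to the tool by about the amount the tool turned, so the gauge stayed put and the knob turned. Continue slackening.

```bash
python3 -m crank '[[0,0,0,0,0,-0.06,-1],[0,0,0,0,0,-0.06,-1],[0,0,0,0,0,-0.06,-1],[0,0,0,0,0,-0.06,-1],[0,0,0,0,0,-0.06,-1],[0,0,0,0,0,-0.06,-1],[0,0,0,0,0,0,-1],[0,0,0,0,0,0,-1],[0,0,0,0,0,0,-1],[0,0,0,0,0,0,-1]]'
```

```text
t: 16.43
tool_pos: [0.4993, 0.1294, 0.1678]
tool_rot: [1.763, 2.597, 0.001]
contact_force: [-3.6, -2.1, 9.5]
opening: 0.0172
grip_force: 40.4
```

```bash
python3 -m crank '[[0,0,0,0,0,-0.06,-1],[0,0,0,0,0,-0.06,-1],[0,0,0,0,0,-0.06,-1],[0,0,0,0,0,-0.06,-1],[0,0,0,0,0,-0.06,-1],[0,0,0,0,0,-0.06,-1],[0,0,0,0,0,-0.03,-1],[0,0,0,0,0,0,-1],[0,0,0,0,0,0,-1],[0,0,0,0,0,0,-1]]'
python3 -m crank '[[0,0,0,0,0,0,-1],[0,0,0,0,0,0,-1],[0,0,0,0,0,0,-1],[0,0,0,0,0,0,-1],[0,0,0,0,0,0,-1],[0,0,0,0,0,0,-1],[0,0,0,0,0,0,-1],[0,0,0,0,0,0,-1],[0,0,0,0,0,0,-1],[0,0,0,0,0,0,-1]]'
python3 - <<'E'
from h import *
o=ctrl.get_obs(); print(yaws(o),o["contact_force"],o["wrist_torque"])
w=get_image("wrist"); save(cv2.resize(w[170:290,190:320],None,fx=3,fy=3,interpolation=cv2.INTER_CUBIC),"w7.png")
E
```

```text
t: 17.27
tool_pos: [0.4992, 0.1293, 0.1678]
tool_rot: [1.227, 2.89, -0.0]
contact_force: [-4.0, -1.6, 9.1]
opening: 0.0172
grip_force: 40.5
t: 18.1
tool_pos: [0.4992, 0.1293, 0.1678]
tool_rot: [1.227, 2.89, -0.0]
contact_force: [-3.9, -1.5, 9.1]
opening: 0.0169
grip_force: 40.5
(np.float64(44.0), array([ 0.002, -0.001, -1.   ])) [-3.94834214 -1.50470231  9.10932696] [-0.29999074  0.6057152  -0.04556707]
```

View pics/w7.png

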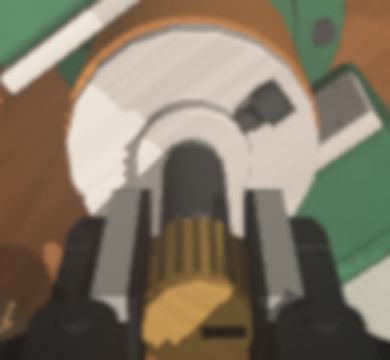

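Knob turned 0.9 rad and the gauge stayed put. I'll ease the push so the plungers can centre the gauge, and read the side force.

```bash
python3 -m crank '[[0,0,-0.6,0,0,0,-1],[0,0,-0.6,0,0,0,-1],[0,0,-0.6,0,0,0,-1],[0,0,0,0,0,0,-1],[0,0,0,0,0,0,-1],[0,0,0,0,0,0,-1],[0,0,0,0,0,0,-1],[0,0,0,0,0,0,-1],[0,0,0,0,0,0,-1],[0,0,0,0,0,0,-1]]'
python3 - <<'E'
from h import *
o=ctrl.get_obs(); print(o["tool_pos"],o["contact_force"],o["wrist_torque"])
E
```

```text
t: 18.98
tool_pos: [0.4987, 0.1295, 0.1679]
tool_rot: [1.227, 2.891, -0.0]
contact_force: [-0.9, -2.0, 5.7]
opening: 0.0169
grip_force: 40.0
[0.49872888 0.12952268 0.16787866] [-0.9303508  -1.9671986   5.72814493] [-0.36827938  0.00577892 -0.06378305]
```

```bash
python3 -m crank '[[0,0,-0.6,0,0,0,-1],[0,0,-0.6,0,0,0,-1],[0,0,0,0,0,0,-1],[0,0,0,0,0,0,-1],[0,0,0,0,0,0,-1],[0,0,0,0,0,0,-1],[0,0,0,0,0,0,-1],[0,0,0,0,0,0,-1],[0,0,0,0,0,0,-1],[0,0,0,0,0,0,-1]]'
python3 - <<'E'
from h import *
o=ctrl.get_obs(); print(o["tool_pos"],o["contact_force"],o["wrist_torque"])
E
```

```text
t: 19.82
tool_pos: [0.4981, 0.1298, 0.1683]
tool_rot: [-1.227, -2.891, 0.0]
contact_force: [1.5, -0.7, -3.8]
opening: 0.0165
grip_force: 39.1
[0.49810819 0.12975186 0.16830329] [ 1.49859557 -0.70031379 -3.82668348] [-0.03087214 -0.32659585 -0.09225452]
```

```bash
python3 -m crank '[[0.2,-0.1,0.6,0,0,0,-1],[0.2,-0.1,0.6,0,0,0,-1],[0.2,-0.15,0.6,0,0,0,-1],[0.05,0,0.6,0,0,0,-1],[0,0,0.4,0,0,0,-1],[0,0,0,0,0,0,-1],[0,0,0,0,0,0,-1],[0,0,0,0,0,0,-1],[0,0,0,0,0,0,-1],[0,0,0,0,0,0,-1]]'
python3 - <<'E'
from h import *
o=ctrl.get_obs(); print(o["tool_pos"],o["contact_force"],o["wrist_torque"])
E
```

```text
t: 20.65
tool_pos: [0.4986, 0.1297, 0.1679]
tool_rot: [1.227, 2.89, 0.001]
contact_force: [-0.1, -2.8, 7.0]
opening: 0.0168
grip_force: 40.2
[0.49856705 0.12970125 0.16788289] [-0.08673675 -2.77502526  6.99926234] [-0.34195684  0.04747264 -0.0834606 ]
```

```bash
python3 -m crank '[[0.1,-0.1,0.4,0,0,0,-1],[0.1,-0.1,0.4,0,0,0,-1],[0,0,0,0,0,0,-1],[0,0,0,0,0,0,-1],[0,0,0,0,0,0.05,-1],[0,0,0,0,0,0.06,-1],[0,0,0,0,0,0.06,-1],[0,0,0,0,0,0.06,-1],[0,0,0,0,0,0.06,-1],[0,0,0,0,0,0,-1]]'
```

```text
t: 21.48
tool_pos: [0.4988, 0.1298, 0.1679]
tool_rot: [1.633, 2.68, 0.003]
contact_force: [0.1, -1.9, 7.9]
opening: 0.017
grip_force: 40.3
```

```bash
python3 -m crank '[[0.1,-0.1,0.4,0,0,0,-1],[0,0,0,0,0,0.06,-1],[0,0,0,0,0,0.06,-1],[0,0,0,0,0,0.06,-1],[0,0,0,0,0,0.06,-1],[0,0,0,0,0,0.06,-1],[0,0,0,0,0,0.06,-1],[0,0,0,0,0,0,-1],[0,0,0,0,0,0,-1],[0,0,0,0,0,0,-1]]'
python3 -m crank '[[0,0,0,0,0,0.06,-1],[0,0,0,0,0,0.06,-1],[0,0,0,0,0,0.06,-1],[0,0,0,0,0,0.06,-1],[0,0,0,0,0,0.06,-1],[0,0,0,0,0,0,-1],[0,0,0,0,0,0,-1],[0,0,0,0,0,0,-1],[0,0,0,0,0,0,-1],[0,0,0,0,0,0,-1]]'
python3 - <<'E'
from h import *
o=ctrl.get_obs(); print(yaws(o),o["tool_pos"],o["contact_force"],o["wrist_torque"],o["q"].round(2))
w=get_image("wrist"); save(cv2.resize(w[170:290,190:320],None,fx=3,fy=3,interpolation=cv2.INTER_CUBIC),"w8.png")
E
```

```text
t: 22.32
tool_pos: [0.4989, 0.1297, 0.1677]
tool_rot: [2.084, 2.346, 0.004]
contact_force: [-0.6, -2.8, 8.3]
opening: 0.0171
grip_force: 40.3
t: 23.15
tool_pos: [0.4991, 0.1296, 0.1678]
tool_rot: [2.411, 2.008, 0.005]
contact_force: [-0.5, -3.5, 8.0]
opening: 0.0166
grip_force: 40.2
(np.float64(-10.4), array([ 0.005, -0.001, -1.   ])) [0.49914545 0.12956045 0.16779669] [-0.52076494 -3.46698425  8.0164858 ] [-0.53107567 -0.15461203  0.00758417] [ 0.11 -0.17  1.93 -0.    1.37  0.29]
```

View pics/w8.png

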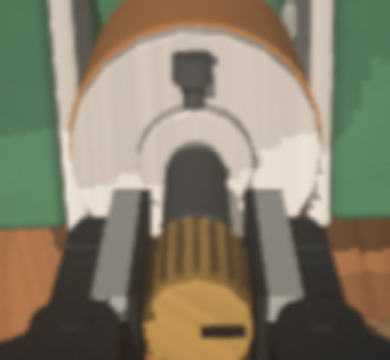

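The mark is now near straight up, with the tool at -10.4°. The knob is back to slightly past its starting angle, and the gauge turned perhaps 2–3° at most. I'll press a bit more and add a little tightening for margin.

```bash
python3 -m crank '[[-0.3,0,0.4,0,0,0,-1],[0,0,0.3,0,0,0,-1],[0,0,0,0,0,0,-1],[0,0,0,0,0,0.03,-1],[0,0,0,0,0,0.03,-1],[0,0,0,0,0,0.03,-1],[0,0,0,0,0,0.03,-1],[0,0,0,0,0,0,-1],[0,0,0,0,0,0,-1],[0,0,0,0,0,0,-1]]'
python3 - <<'E'
from h import *
o=ctrl.get_obs(); print(yaws(o),o["tool_pos"],o["contact_force"],o["wrist_torque"])
w=get_image("wrist"); save(w,"w9.png"); save(cv2.resize(w[170:290,190:320],None,fx=3,fy=3,interpolation=cv2.INTER_CUBIC),"w9c.png")
# mark centroid relative to the collar/hub, w6..w9
for n in("w6","w7","w8","w9c"):
    im=cv2.imread(f"pics/{n}.png"); g=cv2.cvtColor(im,cv2.COLOR_BGR2HSV); m=cv2.inRange(g,(0,0,0),(180,110,120)); M=np.zeros_like(m); cv2.ellipse(M,(194,128),(115,95),0,0,360,255,-1); m&=M; m[138:]=0
    N,l,s,c=cv2.connectedComponentsWithStats(m)
    print(n,[(s[i][4],c[i].round(0).tolist()) for i in range(1,N) if s[i][4]>400])
E
```

```text
t: 24.03
tool_pos: [0.4993, 0.1294, 0.1677]
tool_rot: [2.527, 1.86, 0.006]
contact_force: [-0.7, -3.4, 9.6]
opening: 0.0172
grip_force: 40.5
(np.float64(-17.3), array([ 0.005, -0.001, -1.   ])) [0.49928789 0.12940251 0.16768495] [-0.69919976 -3.44613186  9.55413535] [-0.43475629  0.01762768  0.00192571]
w6 [(np.int32(1833), [210.0, 77.0])]
w7 [(np.int32(1710), [263.0, 107.0])]
w8 [(np.int32(1839), [193.0, 76.0])]
w9c [(np.int32(1845), [183.0, 77.0])]
```

```bash
python3 - <<'E'
from h import *
for n,px,rv,p in(("w6",(210,77),(2.2,2.24,.002),(.4994,.1295,.1678)),("w7",(263,107),(1.227,2.89,0),(.4992,.1293,.1678)),("w8",(193,76),(2.411,2.008,.005),(.4991,.1296,.1678)),("w9",(183,77),(2.527,1.86,.006),(.4993,.1294,.1677))):
    c=cam("wrist",dict(tool_rot=np.array(rv),tool_pos=np.array(p)))
    u,v=190+(px[0]+.5)/3-.5,170+(px[1]+.5)/3-.5
    X=onz(c,u,v,.133); d=X-np.array([.4991,.1296,.133]); print(n,np.degrees(np.arctan2(d[1],d[0])).round(1),np.linalg.norm(d[:2]).round(4))
E
```

```text
w6 79.5 0.0196
w7 82.3 0.0193
w8 79.5 0.0195
w9 78.3 0.0193
```

The collar mark's world bearing held steady (79.5° to 78.3°), so the gauge did not turn, and the knob ends about 0.15 rad past its start. Draw it out.

```bash
python3 -m crank '[[0,0,-1,0,0,0,-1],[0,0,-1,0,0,0,-1],[0,0,-1,0,0,0,-1],[0,0,-2,0,0,0,-1],[0,0,-3,0,0,0,-1],[0,0,-4,0,0,0,-1],[0,0,-4,0,0,0,-1],[0,0,-4,0,0,0,-1],[0,0,-4,0,0,0,-1],[0,0,-4,0,0,0,-1]]'
python3 -m crank '[[0,0,-4,0,0,0,-1],[0,0,-4,0,0,0,-1],[0,0,-6,0,0,0,-1],[0,0,-8,0,0,0,-1],[0,0,-12,0,0,0,-1],[0,0,-15,0,0,0,-1],[0,0,-12,0,0,0,-1],[0,0,-8,0,0,0,-1],[0,0,-4,0,0,0,-1],[0,0,0,0,0,-0.02,-1]]'
python3 - <<'E'
from h import *
o=ctrl.get_obs(); a,b,w=get_image("scene"),get_image("side"),get_image("wrist"); save(a,"s10.png");save(b,"d10.png");save(w,"w10.png")
print(yaws(o),o["tool_pos"],rel((.5013,-.163,.27)),o["contact_force"],o["wrist_torque"])
E
```

```text
t: 24.92
tool_pos: [0.4969, 0.1297, 0.192]
tool_rot: [-2.53, -1.862, 0.001]
contact_force: [4.1, -0.8, -5.3]
opening: 0.017
grip_force: 39.2
t: 25.75
tool_pos: [0.4978, 0.1297, 0.2667]
tool_rot: [2.51, 1.888, 0.003]
contact_force: [0.5, 0.0, -2.1]
opening: 0.0169
grip_force: 39.6
(np.float64(-16.1), array([ 0.002,  0.   , -1.   ])) [0.49775313 0.12974989 0.26671376] [-279.8   85.7   -5.8] [ 0.53345003  0.027996   -2.10885926] [-0.02132784 -0.00980764  0.05636233]
```

I've passed the picture-viewing limit (12 viewed against 10), so from here I check with numbers only. First I measure the collar position and the plunger extent.

```bash
python3 - <<'E'
from h import *
o=ctrl.get_obs(); P=np.array(o["tool_pos"]); K=P+[0,0,.0187]
gx=np.array([np.cos(np.radians(-7.6)),np.sin(np.radians(-7.6)),0])
for n in("scene","side"):
    c=cam(n,o); im=cv2.imread({"scene":"pics/s10.png","side":"pics/d10.png"}[n]); hsv=cv2.cvtColor(im,cv2.COLOR_BGR2HSV)
    p=proj(c,K-[0,0,.0565]); m=cv2.inRange(hsv,(0,0,150),(180,45,255)); M=np.zeros_like(m); cv2.circle(M,tuple(int(v) for v in p),28,255,-1); m&=M
    k=max(cv2.findContours(m,cv2.RETR_EXTERNAL,cv2.CHAIN_APPROX_NONE)[0],key=len); print(n,p.round(1),cv2.fitEllipse(cv2.convexHull(k)))
def prof(f,P,g):
    c=cam("side"); K=np.array(P)+[0,0,.0187-.0965]; im=cv2.cvtColor(cv2.imread(f),cv2.COLOR_BGR2HSV)
    return " ".join("%d:%d"%(s,cv2.getRectSubPix(im,(1,1),tuple(map(float,proj(c,K+g*s/1000))))[0,0,1] if 0 else im[tuple(np.round(proj(c,K+g*s/1000)).astype(int)[::-1])][1]) for s in range(-28,29,2))
print("retracted",prof("pics/d4.png",(.4995,.1283,.2699),gx)); print("now",prof("pics/d10.png",P,gx))
E
```

```text
scene [394.7 132.2] ((396.08648681640625, 132.96990966796875), (16.107872009277344, 36.81565856933594), 102.58501434326172)
side [246.5  89.3] ((246.7966766357422, 90.44187927246094), (11.876595497131348, 26.59326934814453), 88.61132049560547)
retracted -28:145 -26:146 -24:145 -22:143 -20:133 -18:96 -16:56 -14:48 -12:43 -10:43 -8:43 -6:45 -4:47 -2:48 0:48 2:46 4:49 6:48 8:48 10:46 12:46 14:47 16:63 18:82 20:68 22:69 24:65 26:68 28:68
now -28:144 -26:146 -24:146 -22:138 -20:110 -18:63 -16:53 -14:53 -12:52 -10:46 -8:41 -6:45 -4:45 -2:46 0:44 2:44 4:44 6:46 8:48 10:46 12:48 14:46 16:55 18:74 20:106 22:106 24:136 26:139 28:141
```

Gauge still vertical and the plungers are about 2 mm further out per side. Carry it back to the recorded grasp position (0.5015,-0.163).

```bash
python3 -m crank '[[-8,2.4,-2,0,0,0,-1],[-16,4.9,-2,0,0,0,-1],[-25,7.7,-1,0,0,0,-1],[-29,8.9,-1,0,0,0,-1],[-29,8.9,0,0,0,0,-1],[-29,8.9,0,0,0,0,-1],[-29,8.9,0,0,0,0,-1],[-29,8.9,0,0,0,0,-1],[-27,8.3,0,0,0,0,-1],[-23,7.1,0,0,0,0,-1]]'
python3 -m crank '[[-16,4.9,0,0,0,0,-1],[-10,3.1,0,0,0,0,-1],[-6,1.8,0,0,0,0,-1],[-3,0.9,0,0,0,0,-1],[-1,0.3,0,0,0,0,-1],[0,0,0,0,0,0,-1],[0,0,0,0,0,0,-1],[0,0,0,0,0,0,-1],[0,0,0,0,0,0,-1],[0,0,0,0,0,0,-1]]'
python3 - <<'E'
from h import *
o=ctrl.get_obs(); print(yaws(o),o["tool_pos"],rel((.5015,-.1631,.19)),o["contact_force"])
P=np.array(o["tool_pos"]); K=P+[0,0,.0187]
for n in("scene","side","wrist"):
    im=get_image(n); save(im,n+"11.png"); im=im[:,:,::-1]; c=cam(n,o); hsv=cv2.cvtColor(np.ascontiguousarray(im),cv2.COLOR_BGR2HSV)
    p=proj(c,K-[0,0,.0565]); m=cv2.inRange(hsv,(0,0,150),(180,45,255)); M=np.zeros_like(m); cv2.circle(M,tuple(int(v) for v in p),50 if n=="wrist" else 28,255,-1); m&=M
    k=max(cv2.findContours(m,cv2.RETR_EXTERNAL,cv2.CHAIN_APPROX_NONE)[0],key=len); print(n,p.round(1),cv2.fitEllipse(cv2.convexHull(k)))
E
```

```text
t: 26.73
tool_pos: [0.5005, -0.1279, 0.2705]
tool_rot: [-2.512, -1.885, 0.002]
contact_force: [0.9, 0.6, -1.7]
opening: 0.0168
grip_force: 39.6
t: 27.57
tool_pos: [0.502, -0.1627, 0.2712]
tool_rot: [2.511, 1.888, 0.0]
contact_force: [0.2, -0.4, -2.7]
opening: 0.0167
grip_force: 39.6
(np.float64(-16.1), array([ 0.,  0., -1.])) [ 0.50195424 -0.16274273  0.27119395] [-0.5 -0.4 81.2] [ 0.23748017 -0.3685662  -2.67443697]
scene [217.9 141.6] ((218.71853637695312, 143.57220458984375), (20.34197998046875, 37.930389404296875), 93.71587371826172)
side [333.6 146.5] ((333.68365478515625, 148.83035278320312), (19.83308982849121, 34.65669631958008), 94.7702865600586)
wrist [254.2 220.5] ((255.3378143310547, 215.87469482421875), (73.42900848388672, 83.15477752685547), 93.5269775390625)
```

```bash
python3 -m crank '[[-0.5,-0.4,8,0,0,0,-1],[0,0,16,0,0,0,-1],[0,0,18,0,0,0,-1],[0,0,18,0,0,0,-1],[0,0,14,0,0,0,-1],[0,0,10,0,0,0,-1],[0,0,6,0,0,0,-1],[0,0,4,0,0,0,-1],[0,0,2,0,0,0,-1],[0,0,0,0,0,0,-1]]'
python3 -m crank '[[0,0,3,0,0,0,-1],[0,0,3,0,0,0,-1],[0,0,3,0,0,0,-1],[0,0,3,0,0,0,-1],[0,0,3,0,0,0,-1],[0,0,2,0,0,0,-1],[0,0,1,0,0,0,-1],[0,0,0,0,0,0,-1],[0,0,0,0,0,0,-1],[0,0,0,0,0,0,-1]]'
```

```text
t: 28.55
tool_pos: [0.5016, -0.1637, 0.1754]
tool_rot: [2.511, 1.887, 0.0]
contact_force: [-0.7, 0.8, -3.0]
opening: 0.0169
grip_force: 39.6
t: 29.38
tool_pos: [0.5015, -0.1636, 0.1573]
tool_rot: [2.511, 1.887, 0.0]
contact_force: [0.8, -0.1, -2.0]
opening: 0.0172
grip_force: 39.6
```

T-head is 12 mm into the slot with no force. Go on down to seat (expected at TCP z about 0.130).

```bash
python3 -m crank '[[0,0,4,0,0,0,-1],[0,0,4,0,0,0,-1],[0,0,4,0,0,0,-1],[0,0,4,0,0,0,-1],[0,0,3,0,0,0,-1],[0,0,2,0,0,0,-1],[0,0,2,0,0,0,-1],[0,0,1,0,0,0,-1],[0,0,0.5,0,0,0,-1],[0,0,0,0,0,0,-1]]'
python3 -m crank '[[0,0,0.5,0,0,0,-1],[0,0,0.5,0,0,0,-1],[0,0,0.5,0,0,0,-1],[0,0,0.5,0,0,0,-1],[0,0,0.5,0,0,0,-1],[0,0,0,0,0,0,-1],[0,0,0,0,0,0,-1],[0,0,0,0,0,0,-1],[0,0,0,0,0,0,-1],[0,0,0,0,0,0,-1]]'
```

```text
t: 30.22
tool_pos: [0.5014, -0.1636, 0.1326]
tool_rot: [-2.512, -1.887, 0.0]
contact_force: [0.3, -0.3, -2.5]
opening: 0.017
grip_force: 39.6
t: 31.05
tool_pos: [0.5014, -0.1636, 0.1303]
tool_rot: [2.511, 1.887, 0.0]
contact_force: [0.1, -0.0, -0.5]
opening: 0.0171
grip_force: 39.7
```

Seated. Release and retreat straight up.

```bash
python3 -m crank '[[0,0,0.3,0,0,0,-1],[0,0,0,0,0,0,-0.5],[0,0,0,0,0,0,-0.3],[0,0,0,0,0,0,0],[0,0,0,0,0,0,0.4],[0,0,0,0,0,0,1],[0,0,0,0,0,0,1],[0,0,0,0,0,0,1],[0,0,0,0,0,0,1],[0,0,0,0,0,0,1]]'
python3 -m crank '[[0,0,0,0,0,0,1],[0,0,-5,0,0,0,1],[0,0,-10,0,0,0,1],[0,0,-18,0,0,0,1],[0,0,-20,0,0,0,1],[0,0,-20,0,0,0,1],[0,0,-20,0,0,0,1],[0,0,-15,0,0,0,1],[0,0,-8,0,0,0,1],[0,0,-3,0,0,0,1]]'
python3 - <<'E'
from h import *
o=ctrl.get_obs(); print(o["tool_pos"],o["contact_force"],o["opening"])
for n in("scene","side","wrist"):
    im=np.ascontiguousarray(get_image(n)[:,:,::-1]); cv2.imwrite(f"pics/{n}12.png",im); c=cam(n,o)
    old=cv2.imread(f"pics/{n}0.png")
    for nm,X,lo,hi,r in(("collar",(.5012,-.1632,.092),(0,0,150),(180,60,255),30),("knob",(.5012,-.1632,.1485),(15,100,50),(32,255,255),14)):
        res=[]
        for q in((old,im) if n!="wrist" else (im,)):
            h=cv2.cvtColor(q,cv2.COLOR_BGR2HSV); m=cv2.inRange(h,lo,hi); M=np.zeros_like(m); cv2.circle(M,tuple(int(v) for v in proj(c,X)),r,255,-1); m&=M
            k=cv2.boundingRect(m); res.append((k,cv2.countNonZero(m)))
        print(n,nm,proj(c,X).round(1),res)
E
```

```text
t: 31.88
tool_pos: [0.5013, -0.1635, 0.1298]
tool_rot: [-2.512, -1.887, -0.0]
contact_force: [0.4, -0.3, 0.1]
opening: 0.0853
grip_force: 0.0
t: 32.72
tool_pos: [0.5022, -0.164, 0.2516]
tool_rot: [2.509, 1.885, 0.003]
contact_force: [0.4, 0.1, -0.1]
opening: 0.0855
grip_force: 0.0
[ 0.50220078 -0.16398958  0.25161534] [ 0.42708929  0.10710511 -0.11384315] 0.0855053754065533
scene collar [219.  216.5] [((190, 196, 47, 34), 513), ((190, 203, 46, 28), 514)]
scene knob [218.5 188.2] [((207, 175, 23, 26), 189), ((205, 176, 27, 25), 198)]
side collar [326.1 216.4] [((310, 209, 33, 21), 499), ((311, 209, 32, 21), 495)]
side knob [328.9 190.2] [((314, 182, 22, 22), 283), ((314, 182, 22, 22), 299)]
wrist collar [252.9 173.6] [((229, 148, 53, 48), 1577)]
wrist knob [252.7 189.9] [((240, 179, 26, 25), 416)]
```

The gauge stands within a pixel of where it started in both fixed views, upright and released. Hand in.

```bash
python3 -c "
from station import ctrl
print(ctrl.finish_job())"
```

```text
the job is handed in; nothing more can be done
None
```

The bore was taken and the gauge is back upright in its slot and released, with its knob tightened while still seated; I did not confirm the locked width or tightness afterwards, and I viewed 12 pictures against the limit of 10.

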